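# Seat the cup on the spice grinder and hold its dial at full power

## Task

The filled steel grinding cup stands on the chopping board. Carry it upright to the white spice grinder and set it gently down into the round collar on its deck until it is fully home, let go of it, and only then turn the grinder's spring-loaded dial clockwise, past the one-dot and two-dot clicks, to the third position (three dots in line, the end of its travel). The dial springs back if released, so finish with the gripper still holding it at the third position; leave everything else where it is.

Things in the scene. Friction and masses are not known exactly. Their poses are not given: they have to be found in the camera images.
- cup_center (a point): centre (half-way up) of the grinding cup: a closed brushed-steel cylinder standing on a darker foot, 85 mm high, 59 mm across the part to grip (25 to 74 mm above its underside), foot 60 mm across with its lower edge rounded in to 55 mm, domed top, 0.18 to 0.35 kg; its underside is 42.5 mm below this point. It is round, so its yaw does not matter; z points up. It starts on the chopping board (board top 40 mm above the worktop).
- socket (a point): centre of the flat floor inside the grinder's collar, where the middle of the cup's underside must rest (the cup's centre is then 42.5 mm above it). The collar is a dark steel ring, bore 65 mm, outside 86 mm, its rim 13 mm above this floor; a small drive dog 20 mm across and 7 mm high in the middle of the floor goes into the cup's hollow foot. z up; x points from the front of the grinder to its back.
- grinder: the spice grinder, fixed to the worktop: a low white box 150 mm deep (its x), 290 mm wide (its y), with a steel deck on top 70 mm high. Origin at the centre of its underside, x to its back, y to its left, z up. The collar stands on the left of the deck at y = +70 mm, the dial on the right at y = -75 mm, both at x = 0.
- dial_grip (a point): centre of the dial's grip, on its vertical axis, 91.5 mm above the worktop. The grip is an upright black bar 50 mm long (along this frame's x, with the white pointer line at +x), 14 mm thick (along y) and 29 mm high, standing on a round aluminium skirt 68 mm across whose top is 14.5 mm below this point; the bar's top is 14.5 mm above it. The frame turns with the dial; z up.
- dial (a joint): angle of the dial in rad, growing clockwise as seen from above: 0 is off (where its spring returns it), clicks at 0.40 (one dot) and 0.80 (two dots), third position at 1.20 (three dots), end stop at 1.23. The return torque grows from about 0.05 N m at 0 to 0.14 N m at the end, and the clicks add or take up to 0.04 N m; the clicks do not hold it. About 15 N of grip or more on the bar is enough to turn it and hold it.

How it is judged:
By the outcome, as a careful person would: the job done as asked, in the order asked, and still so for the second after the job is handed in, while the arm keeps its last pose, push and grip.
It also fails if it takes over 64 s, if anything falls off the work surface, if the arm or the gripper's body presses on something with over 40 N, if the wrist force passes 120 N, or if a joint passes its speed limit or range.

## Robot

A 6-joint arm with a two-finger parallel gripper is mounted at the origin on a cart in front of the work surface, level with it; the furniture and walls round the work are solid. World frame = base frame: x ahead of the robot, y to its left, z up, the work surface at z = 0. Lengths are in mm, angles in rad, forces in N, time in s.
With the tool pointing down it reaches from about 275 to 1000 mm from the base axis. Payload 8.4 kg.
Tool frame: the origin (TCP) lies midway between the tips of the shut fingers; the grasp point (between the pads) lies 19 mm behind it; z points along the fingers, y is the line along which they close (so a half turn about z gives the same grasp; the last joint's range is limited). The gripper opens to 85 mm and grips with 20 to 120 N. Pads are 22 mm wide; open, the fingers measure 114 mm over their backs; the gripper's body (76 mm by 85 mm) begins 54 mm behind the grasp point. The pads swing forward as they close: fully open they stand 13 mm farther back than shut.
Start: joints at [-1.177, 0.353, 1.633, -0, 1.155, -0.002], TCP at [240.965, -576.683, 231.281] pointing down, gripper open.
Joint ranges: [-2.63, 2.63], [-0.92, 2.1], [0.06, 2.66], [-1.3, 4.44], [0, 2.69], [-3.02, 3.02]. Speed limits (rad/s): [2.22, 2.22, 2.79, 3.14, 3.14, 3.14].

## Interface

Orientations are given as [roll, pitch, yaw] about the fixed x, y, z axes, in that order (R = Rz(yaw) Ry(pitch) Rx(roll)).
In Python, from rig import r gives the robot as it stands.
- The arm moves only by the tool servo_tool, never from a script. Its argument "deltas" is a list of rows, each an object of numbers: "x", "y", "z": the shift along the world's x, y, z in mm; "rx", "ry", "rz": the turn, a rotation vector about the world's x, y, z in rad; "gripper": the gripper's target within -1 to 1 (fully open at 1, half-way at 0, shut at -1). A call has 1 to 10 rows; each row is the pose to reach, as a shift and turn from the pose commanded when the call began; what a row does not reach only later rows make up. A row lasts 1/10 s, in which the tool goes at most 50 mm and 8.59 degrees, less where a joint would pass 70% of its speed; a pose out of reach is approached as far as the arm can. A call with a gripper value outside its range is refused whole. The fingers move at their own pace and stop on an object; "newtons" is the grip in N (left out, the last holds). Time passes only in rows, so rows that repeat a pose let the fingers close. It gives the time, the measured TCP pose, the force, the opening and the grip force at its end, in the units of the state.
- r.sense(): the state, without advancing time (a new reading comes with each control period).
- r.grab_frame(name): name is "scene" or "side" or "wrist"; returns the picture (420x560x3 uint8, blue, green, red); there is no depth.
- r.camera_params(name): a dict with "mtx" (3x3 intrinsics, pixels), "eye" and "orientation" of the camera in the world. Camera axes: x right, y down, z forward; pixel columns grow to the right and rows downward; lengths in mm; the calibration is good to about 2 mm. A picture is of the moment at which its call begins: read the wrist's pose just before it. camera_params takes no time and is no camera call; for the wrist camera it gives the pose at the moment of the call.
- r.sign_off(): hands the job in; it is judged then, once.
Trained networks look in the newest picture that a camera, given by its name, has taken for a name from the list of things; names that differ only in an ending like _2 or _b are one class to them, and where a whole thing is asked for, a point or a joint stands for the part that bears it (a point fixed in the world has none). Each returns a list of dicts, best first, with "conf" (0 to 1); they miss things now and then, are a little off and sometimes report something else, mostly with a low value. They report only what shows in the picture. A call takes as long as a camera call.
- r.recognise(name, camera): "box" ([left, top, width, height] in pixels, round what is visible of it).
The state is a dict: "clock": time; "qpos": joint angles; "qvel": joint speeds; "joint_efforts": joint torques, N m; "eef_pos": TCP position; "tcp_rot": TCP orientation; "contact_force": force on the tool from outside, world axes, zero at the start; "wrist_torque": the same for the moment, N m; "opening": opening from 0.0 (shut) to 1.0 (fully open); "grasp_force": force on a finger pad.
Only numpy, scipy, OpenCV 4.12 (cv2) and the standard library are available. Lean on these libraries where they do the work, as an engineer would, in place of code of your own. Each camera call takes 0.05 s, during which the arm holds its last target. There are 200 camera calls.

## Working session

There is one attempt and no reset: what is moved stays moved. The work goes in short steps, Python scripts to look and compute and a tool call to move; the robot and the scene stay as the last step left them, time stands still between calls to the robot, and variables do not carry over. Pictures are saved under pics/ and viewed, at most 10 in all, crops included, and the job is handed in when it is done.

Besides the shell and the picture viewer there is one more tool, called after "Emit:" by a JSON object that holds its "name" and its "arguments". servo_tool: Moves the arm, as the interface text tells. Its arguments: {"type":"object","properties":{"deltas":{"type":"array","items":{"type":"object","properties":{"x":{"type":"number"},"y":{"type":"number"},"z":{"type":"number"},"rx":{"type":"number"},"ry":{"type":"number"},"rz":{"type":"number"},"gripper":{"type":"number"}}}},"newtons":{"type":"number"}},"required":["deltas"]}

```bash
mkdir -p pics; ls; python3 - <<'E'
from rig import r
import cv2,numpy as np
s=r.sense();print(s['clock'],s['eef_pos'],s['tcp_rot'],s['contact_force'],s['opening'])
ims=[]
for c in ['scene','side','wrist']:
    im=r.grab_frame(c);cv2.imwrite(f'pics/{c}0.png',im);ims.append(im)
    p=r.camera_params(c);print(c,p)
    for n in ['cup_center','grinder','dial_grip','socket']:
        try:print(n,r.recognise(n,c)[:2])
        except Exception as e:print(n,e)
E
```

```text
pics
0.0 [ 240.7774798  -576.22825643  230.56779928] [-3.14020149e+00 -8.83917951e-06  3.95773178e-01] [-0.01247424 -0.51855754 -0.20288083] 0.9995572317982835
scene {'mtx': array([[423.48010544,   0.        , 275.3914505 ],
       [  0.        , 423.48010544, 211.54536796],
       [  0.        ,   0.        ,   1.        ]]), 'eye': array([-235.37738455,  524.2408826 ,  928.99970437]), 'orientation': array([-2.33029112,  0.01983688, -2.23352254])}
cup_center [{'box': [320.3, 166.2, 18.9, 32.6], 'conf': 0.78}]
grinder [{'box': [221.6, 224.2, 24.3, 22.9], 'conf': 0.7}, {'box': [151.2, 215.2, 117.1, 89.2], 'conf': 0.65}]
dial_grip [{'box': [221.6, 225.4, 24.0, 19.1], 'conf': 0.56}]
socket [{'box': [152.9, 217.2, 116.3, 87.3], 'conf': 0.9}]
side {'mtx': array([[491.65339412,   0.        , 272.45331609],
       [  0.        , 491.65339412, 216.34152716],
       [  0.        ,   0.        ,   1.        ]]), 'eye': array([ 68.61178399, 938.54837564, 616.07784158]), 'orientation': array([-2.04765875,  0.00631878, -2.75286955])}
cup_center [{'box': [282.6, 166.4, 26.8, 34.8], 'conf': 0.67}, {'box': [221.8, 234.9, 31.6, 27.5], 'conf': 0.28}]
grinder [{'box': [149.1, 234.7, 132.1, 110.0], 'conf': 0.7}]
dial_grip [{'box': [224.0, 236.2, 32.1, 27.5], 'conf': 0.71}]
socket [{'box': [151.3, 234.0, 128.0, 112.6], 'conf': 0.59}]
wrist {'mtx': array([[362.43342775,   0.        , 284.56858301],
       [  0.        , 362.43342775, 209.53087389],
       [  0.        ,   0.        ,   1.        ]]), 'eye': array([ 316.9988604 , -545.06814389,  373.850237  ]), 'orientation': array([ 2.81117374e+00, -4.64389120e-04, -1.17432137e+00])}
cup_center []
grinder []
dial_grip []
socket []
```

View pics/scene0.png

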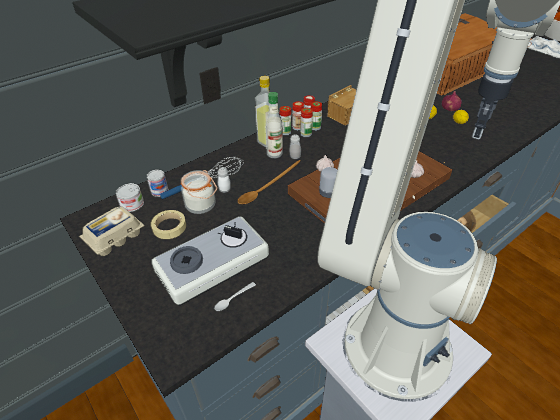

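View pics/side0.png

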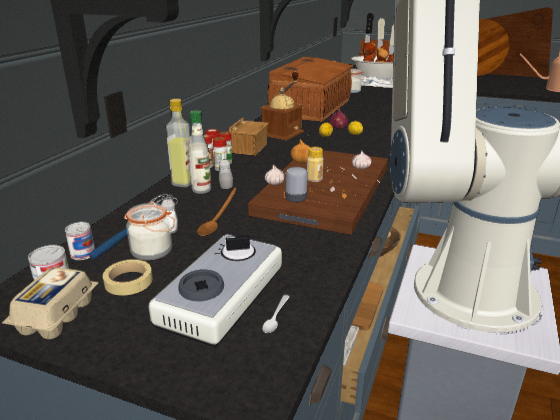

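```bash
cat > h.py <<'E'
import numpy as np
from scipy.spatial.transform import Rotation as Ro
def ray(p,uv):
    R=Ro.from_euler('xyz',p['orientation']).as_matrix()
    return np.array(p['eye']),R@np.linalg.inv(p['mtx'])@np.array([*uv,1.])
def onz(p,uv,z):
    e,d=ray(p,uv);return e+d*(z-e[2])/d[2]
def proj(p,X):
    R=Ro.from_euler('xyz',p['orientation']).as_matrix()
    c=(np.atleast_2d(X)-p['eye'])@R@p['mtx'].T;return c[:,:2]/c[:,2:]
def tri(ps,uvs):
    A=0;b=0
    for p,uv in zip(ps,uvs):
        e,d=ray(p,uv);d/=np.linalg.norm(d);P=np.eye(3)-np.outer(d,d);A=A+P;b=b+P@e
    return np.linalg.solve(A,b)
E
python3 - <<'E'
from rig import r
from h import *
a,b=r.camera_params('scene'),r.camera_params('side')
for n,u,v,z in [('cup',(329,182),(296.5,184),82.5),('dial',(233.5,231),(238.5,243),91.5),('dialskirt',(233,238),(238,250),77),('collar',(186,260.5),(201.5,284.5),83)]:
    print(n,tri([a,b],[u,v]).round(),onz(a,u,z).round(),onz(b,v,z).round())
import cv2
s=cv2.imread('pics/side0.png');c=cv2.imread('pics/scene0.png')
cv2.imwrite('pics/c1.png',np.vstack([cv2.resize(s[150:350,140:320],None,fx=3,fy=3,interpolation=2)])[:600])
cv2.imwrite('pics/c2.png',cv2.resize(c[155:310,145:345],None,fx=3.8,fy=3.8,interpolation=2))
E
```

```text
cup [ 479. -226.   79.] [ 478. -223.   82.] [ 475. -216.   82.]
dial [483. 130.  87.] [482. 132.  92.] [477. 140.  92.]
dialskirt [479. 138.  72.] [473. 141.  77.] [476. 144.  77.]
collar [486. 281.  75.] [479. 283.  83.] [481. 290.  83.]
```

View pics/c1.png

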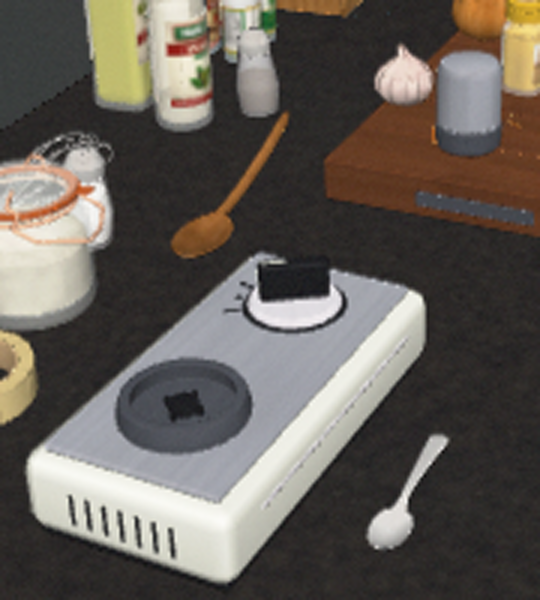

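View pics/c2.png

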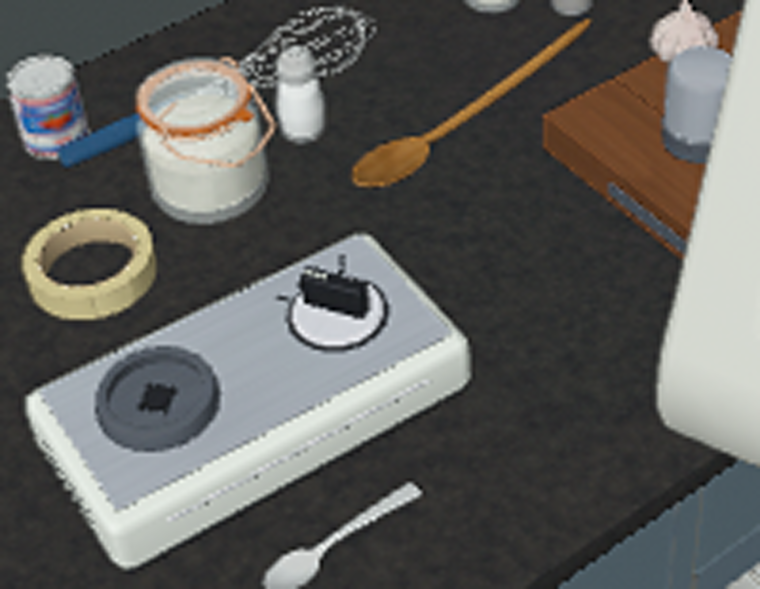

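```bash
python3 - <<'E'
from rig import r
from h import *
b=r.camera_params('side')
f=lambda x,y:(x/3+140,y/3+150)
print('garlic',onz(b,f(404,100),42),onz(b,f(378,85),60),onz(b,f(432,85),60))
print('jar',onz(b,f(521,90),42),'cupbase',onz(b,f(469,148),42))
print('bar top ends',onz(b,f(259,262),106),onz(b,f(329,270),106))
E
```

```text
garlic [ 566.80024891 -285.34529086   42.        ] [ 588.18186995 -271.42404699   60.        ] [ 539.62381428 -290.46866512   60.        ]
jar [ 468.45687577 -350.54595494   42.        ] cupbase [ 470.88206284 -205.74587204   42.        ]
bar top ends [499.23144152 150.00799491 106.        ] [449.23111732 142.11572404 106.        ]
```

Emit:
{"name": "servo_tool", "arguments": {"deltas": [{"x": 10,"y": 15,"z": 10,"rz": 0.1,"gripper": 1},{"x": 34,"y": 50,"z": 25,"rz": 0.24},{"x": 58,"y": 86,"z": 30,"rz": 0.38},{"x": 82,"y": 122,"z": 30,"rz": 0.52},{"x": 106,"y": 158,"z": 30,"rz": 0.66},{"x": 130,"y": 194,"z": 30,"rz": 0.8},{"x": 154,"y": 230,"z": 30,"rz": 0.94},{"x": 178,"y": 266,"z": 30,"rz": 1.08},{"x": 202,"y": 302,"z": 30,"rz": 1.22},{"x": 226,"y": 338,"z": 30,"rz": 1.36}]}}

```text
invalid input
```

Emit:
{"name": "servo_tool", "arguments": {"deltas": [{"x": 8,"y": 14,"rz": 0.14},{"x": 8,"y": 14,"rz": 0.28},{"x": 8,"y": 14,"rz": 0.42},{"x": 8,"y": 14,"rz": 0.56},{"x": 8,"y": 14,"rz": 0.7},{"x": 8,"y": 14,"rz": 0.84},{"x": 8,"y": 14,"rz": 0.98},{"x": 8,"y": 14,"rz": 1.12},{"x": 8,"y": 14,"rz": 1.26},{"x": 8,"y": 14,"rz": 1.385}]}}

```text
invalid input
```

```bash
python3 - <<'E'
from rig import r
import cv2,numpy as np
from h import *
s=r.sense();print(s['clock'],s['eef_pos'],s['tcp_rot'],s['qpos'].round(2) if hasattr(s['qpos'],'round') else s['qpos'])
p=r.camera_params('wrist');im=r.grab_frame('wrist');cv2.imwrite('pics/w1.png',im)
rec=r.recognise('cup_center','wrist');print(rec,p['eye'])
print(proj(p,[[476,-220,40],[476,-220,125]]))
E
```

```text
0.75 [ 240.98696887 -576.67294971  231.29741118] [ 3.14158434e+00 -1.98142170e-05  3.95835288e-01] [-1.18  0.35  1.63  0.    1.16 -0.  ]
[] [ 317.00127186 -545.07393492  373.87674128]
[[ -95.77823623 -373.44719114]
 [-303.7213772  -624.33822497]]
```

View pics/w1.png

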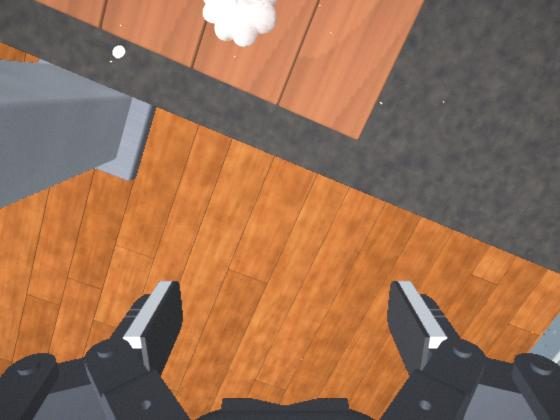

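The arm has not moved: the picture shows the board corner at (360,138) and the open fingers below it. I'll retry with every field filled in.

Emit:
{"name": "servo_tool", "arguments": {"deltas": [{"x": 10,"y": 15,"z": 10,"rx": 0,"ry": 0,"rz": 0.1,"gripper": 1},{"x": 34,"y": 50,"z": 25,"rx": 0,"ry": 0,"rz": 0.24,"gripper": 1},{"x": 58,"y": 86,"z": 30,"rx": 0,"ry": 0,"rz": 0.38,"gripper": 1},{"x": 82,"y": 122,"z": 30,"rx": 0,"ry": 0,"rz": 0.52,"gripper": 1},{"x": 106,"y": 158,"z": 30,"rx": 0,"ry": 0,"rz": 0.66,"gripper": 1},{"x": 130,"y": 194,"z": 30,"rx": 0,"ry": 0,"rz": 0.8,"gripper": 1},{"x": 154,"y": 230,"z": 30,"rx": 0,"ry": 0,"rz": 0.94,"gripper": 1},{"x": 178,"y": 266,"z": 30,"rx": 0,"ry": 0,"rz": 1.08,"gripper": 1},{"x": 202,"y": 302,"z": 30,"rx": 0,"ry": 0,"rz": 1.22,"gripper": 1},{"x": 226,"y": 338,"z": 30,"rx": 0,"ry": 0,"rz": 1.36,"gripper": 1}]}}

```text
clock: 1.85
eef_pos: [467.7, -237.1, 261.5]
tcp_rot: [3.141, 0.0, 1.762]
contact_force: [0.2, -0.4, 0.6]
opening: 1.001
grasp_force: 0.0
```

Emit:
{"name": "servo_tool", "arguments": {"deltas": [{"x": 0,"y": 2,"z": 0,"rx": 0,"ry": 0,"rz": 0.14,"gripper": 1},{"x": 0,"y": 4,"z": 0,"rx": 0,"ry": 0,"rz": 0.28,"gripper": 1},{"x": 0,"y": 6,"z": 0,"rx": 0,"ry": 0,"rz": 0.42,"gripper": 1},{"x": 0,"y": 8,"z": 0,"rx": 0,"ry": 0,"rz": 0.56,"gripper": 1},{"x": 0,"y": 10,"z": 0,"rx": 0,"ry": 0,"rz": 0.7,"gripper": 1},{"x": 0,"y": 12,"z": 0,"rx": 0,"ry": 0,"rz": 0.84,"gripper": 1},{"x": 0,"y": 14,"z": 0,"rx": 0,"ry": 0,"rz": 0.98,"gripper": 1},{"x": 0,"y": 14,"z": 0,"rx": 0,"ry": 0,"rz": 1.12,"gripper": 1},{"x": 0,"y": 14,"z": 0,"rx": 0,"ry": 0,"rz": 1.26,"gripper": 1},{"x": 0,"y": 14,"z": 0,"rx": 0,"ry": 0,"rz": 1.385,"gripper": 1}]}}

```text
clock: 2.85
eef_pos: [467.0, -224.7, 261.4]
tcp_rot: [-3.142, 0.0, -3.137]
contact_force: [-0.0, 0.6, 1.1]
opening: 0.998
grasp_force: 0.0
```

```bash
python3 - <<'E'
from rig import r
import cv2,numpy as np
from h import *
s=r.sense();print(s['clock'],s['eef_pos'],s['tcp_rot'],np.round(s['qpos'],2))
p=r.camera_params('wrist');im=r.grab_frame('wrist');cv2.imwrite('pics/w1.png',im)
rec=r.recognise('cup_center','wrist');print(rec,p['eye'])
print(proj(p,[[476,-220,40],[476,-220,125]]))
E
```

```text
2.85 [ 466.97068795 -224.65870571  261.3648467 ] [-3.14150269e+00  1.29324360e-04 -3.13669680e+00] [-0.45  0.16  1.83 -0.    1.16 -2.03]
[{'box': [250.2, 154.9, 70.8, 81.8], 'conf': 0.82}] [ 382.66646287 -225.59735408  403.93720696]
[[289.80094247 181.30212571]
 [291.13590086 207.40720768]]
```

View pics/w1.png

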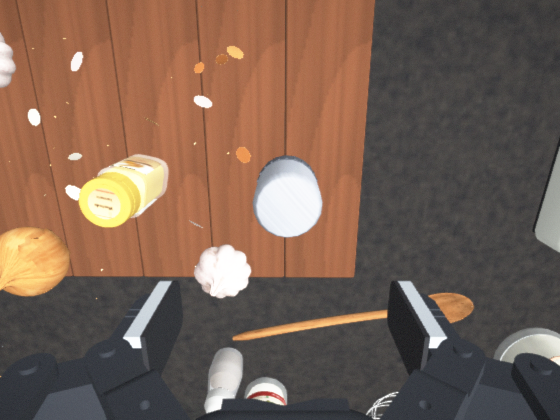

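The picture shows the cup upright, its outline spanning cols 254–322 and rows 155–237. The garlic at (223,270) and the jar at (125,190) are clear of the fingers' path.

```bash
python3 - <<'E'
from rig import r
import cv2,numpy as np
from h import *
from scipy.optimize import least_squares
p=r.camera_params('wrist')
im=cv2.imread('pics/w1.png').astype(float)
t=np.linspace(0,2*np.pi,72)
prof=[(40,27.5),(43,30),(64,30),(66,29.5),(114,29.5),(119,28.5),(123,25)]
def box(x,y):
    P=np.vstack([np.c_[x+q*np.cos(t),y+q*np.sin(t),0*t+z] for z,q in prof]);u=proj(p,P);return np.r_[u.min(0),u.max(0)]
# saturation-based edges: board is brown
hsv=cv2.cvtColor(im.astype(np.uint8),cv2.COLOR_BGR2HSV);m=((hsv[...,1]<90)).astype(np.uint8);m[:, :245]=0;m[:,340:]=0;m[:140]=0;m[255:]=0
n,l,st,c=cv2.connectedComponentsWithStats(m);i=1+st[1:,4].argmax();print(st[i],c[i])
b=st[i];B=np.array([b[0],b[1],b[0]+b[2],b[1]+b[3]])-[.5]*4
for tgt in (B,np.array([250.2,154.9,321,236.7])):
    s=least_squares(lambda v:box(*v)-tgt,[476,-220]);print(s.x,s.fun)
E
```

```text
[ 252  155   71   83 4520] [287.10309735 197.02676991]
[ 477.05341446 -223.35176858] [ 0.41465681 -0.56579784 -0.41466133  0.49367235]
[ 476.84391877 -224.52921998] [ 0.30687645 -1.17668695 -0.30702544  1.06490068]
```

Emit:
{"name": "servo_tool", "arguments": {"deltas": [{"x": 5,"y": 0,"z": -20,"rx": 0,"ry": 0,"rz": 0,"gripper": 1},{"x": 10,"y": 1,"z": -50,"rx": 0,"ry": 0,"rz": 0,"gripper": 1},{"x": 10,"y": 1,"z": -80,"rx": 0,"ry": 0,"rz": 0,"gripper": 1},{"x": 10,"y": 1,"z": -105,"rx": 0,"ry": 0,"rz": 0,"gripper": 1},{"x": 10,"y": 1,"z": -130,"rx": 0,"ry": 0,"rz": 0,"gripper": 1},{"x": 10,"y": 1,"z": -150,"rx": 0,"ry": 0,"rz": 0,"gripper": 1},{"x": 10,"y": 1,"z": -170,"rx": 0,"ry": 0,"rz": 0,"gripper": 1},{"x": 10,"y": 1,"z": -185,"rx": 0,"ry": 0,"rz": 0,"gripper": 1},{"x": 10,"y": 1,"z": -195,"rx": 0,"ry": 0,"rz": 0,"gripper": 1},{"x": 10,"y": 1,"z": -195,"rx": 0,"ry": 0,"rz": 0,"gripper": 1}]}}

```text
clock: 3.95
eef_pos: [476.3, -223.4, 65.2]
tcp_rot: [3.141, -0.002, 3.139]
contact_force: [-0.2, -0.0, -0.3]
opening: 1.001
grasp_force: 0.0
```

Emit:
{"name": "servo_tool", "arguments": {"deltas": [{"x": 0,"y": 0,"z": 0,"rx": 0,"ry": 0,"rz": 0,"gripper": 0.5},{"x": 0,"y": 0,"z": 0,"rx": 0,"ry": 0,"rz": 0,"gripper": 0.3},{"x": 0,"y": 0,"z": 0,"rx": 0,"ry": 0,"rz": 0,"gripper": 0},{"x": 0,"y": 0,"z": 0,"rx": 0,"ry": 0,"rz": 0,"gripper": 0},{"x": 0,"y": 0,"z": 0,"rx": 0,"ry": 0,"rz": 0,"gripper": -0.2},{"x": 0,"y": 0,"z": 0,"rx": 0,"ry": 0,"rz": 0,"gripper": -0.2},{"x": 0,"y": 0,"z": 0,"rx": 0,"ry": 0,"rz": 0,"gripper": -0.2}], "newtons": 30}}

```text
clock: 4.65
eef_pos: [477.6, -224.0, 67.3]
tcp_rot: [-3.141, 0.002, 3.141]
contact_force: [-0.6, 0.1, 6.6]
opening: 0.681
grasp_force: 31.9
```

Emit:
{"name": "servo_tool", "arguments": {"deltas": [{"x": 0,"y": 0,"z": 3,"rx": 0,"ry": 0,"rz": 0,"gripper": -0.2},{"x": 0,"y": 0,"z": 10,"rx": 0,"ry": 0,"rz": 0,"gripper": -0.2},{"x": 0,"y": 0,"z": 25,"rx": 0,"ry": 0,"rz": 0,"gripper": -0.2},{"x": 0,"y": 0,"z": 45,"rx": 0,"ry": 0,"rz": 0,"gripper": -0.2},{"x": 0,"y": 0,"z": 70,"rx": 0,"ry": 0,"rz": 0,"gripper": -0.2},{"x": 0,"y": 0,"z": 95,"rx": 0,"ry": 0,"rz": 0,"gripper": -0.2},{"x": 0,"y": 0,"z": 120,"rx": 0,"ry": 0,"rz": 0,"gripper": -0.2},{"x": 0,"y": 0,"z": 140,"rx": 0,"ry": 0,"rz": 0,"gripper": -0.2},{"x": 0,"y": 0,"z": 150,"rx": 0,"ry": 0,"rz": 0,"gripper": -0.2},{"x": 0,"y": 0,"z": 150,"rx": 0,"ry": 0,"rz": 0,"gripper": -0.2}], "newtons": 40}}

```text
clock: 5.65
eef_pos: [477.5, -223.9, 217.6]
tcp_rot: [-3.141, 0.002, 3.141]
contact_force: [0.6, 0.4, -3.3]
opening: 0.676
grasp_force: 43.7
```

Emit:
{"name": "servo_tool", "arguments": {"deltas": [{"x": 0,"y": 8,"z": 0,"rx": 0,"ry": 0,"rz": 0,"gripper": -0.2},{"x": 0,"y": 25,"z": 0,"rx": 0,"ry": 0,"rz": 0,"gripper": -0.2},{"x": 0,"y": 50,"z": 0,"rx": 0,"ry": 0,"rz": 0,"gripper": -0.2},{"x": 0,"y": 80,"z": 0,"rx": 0,"ry": 0,"rz": 0,"gripper": -0.2},{"x": 0,"y": 110,"z": 0,"rx": 0,"ry": 0,"rz": 0,"gripper": -0.2},{"x": 0,"y": 140,"z": 0,"rx": 0,"ry": 0,"rz": 0,"gripper": -0.2},{"x": 0,"y": 165,"z": 0,"rx": 0,"ry": 0,"rz": 0,"gripper": -0.2},{"x": 0,"y": 185,"z": 0,"rx": 0,"ry": 0,"rz": 0,"gripper": -0.2},{"x": 0,"y": 197,"z": 0,"rx": 0,"ry": 0,"rz": 0,"gripper": -0.2},{"x": 0,"y": 200,"z": 0,"rx": 0,"ry": 0,"rz": 0,"gripper": -0.2}]}}

```text
clock: 6.65
eef_pos: [476.3, -22.0, 215.6]
tcp_rot: [3.141, -0.001, -3.141]
contact_force: [0.5, -0.4, -2.8]
opening: 0.682
grasp_force: 43.8
```

Emit:
{"name": "servo_tool", "arguments": {"deltas": [{"x": -4,"y": 8,"z": 0,"rx": 0,"ry": 0,"rz": 0,"gripper": -0.2},{"x": -8,"y": 25,"z": 0,"rx": 0,"ry": 0,"rz": 0,"gripper": -0.2},{"x": -12,"y": 50,"z": 0,"rx": 0,"ry": 0,"rz": 0,"gripper": -0.2},{"x": -16,"y": 80,"z": 0,"rx": 0,"ry": 0,"rz": 0,"gripper": -0.2},{"x": -20,"y": 110,"z": 0,"rx": 0,"ry": 0,"rz": 0,"gripper": -0.2},{"x": -24,"y": 140,"z": 0,"rx": 0,"ry": 0,"rz": 0,"gripper": -0.2},{"x": -28,"y": 170,"z": 0,"rx": 0,"ry": 0,"rz": 0,"gripper": -0.2},{"x": -32,"y": 195,"z": 0,"rx": 0,"ry": 0,"rz": 0,"gripper": -0.2},{"x": -36,"y": 210,"z": 0,"rx": 0,"ry": 0,"rz": 0,"gripper": -0.2},{"x": -36,"y": 214,"z": 0,"rx": 0,"ry": 0,"rz": 0,"gripper": -0.2}]}}

```text
clock: 7.65
eef_pos: [440.4, 191.2, 216.1]
tcp_rot: [3.142, -0.0, 3.141]
contact_force: [0.2, -0.1, -2.4]
opening: 0.681
grasp_force: 43.9
```

```bash
python3 - <<'E'
from rig import r
import cv2,numpy as np
from h import *
s=r.sense();print(s['clock'],s['eef_pos'],s['tcp_rot'],np.round(s['qpos'],2),s['contact_force'],s['wrist_torque'])
p=r.camera_params('wrist');im=r.grab_frame('wrist');cv2.imwrite('pics/w2.png',im)
np.savez('w2.npz',**p)
print(r.recognise('dial_grip','wrist'),r.recognise('socket','wrist'),r.recognise('cup_center','wrist'),p['eye'])
print(proj(p,[[476,142,106],[482,287,83]]))
E
```

```text
7.65 [440.39583376 191.15416109 216.08568721] [ 3.14157354e+00 -4.97058459e-04  3.14148843e+00] [ 0.41  0.14  1.95  0.    1.05 -1.16] [ 0.22219343 -0.08002082 -2.44606543] [-0.01522166  0.06464276  0.00965521]
[{'box': [183.7, 201.2, 62.6, 71.0], 'conf': 0.58}] [{'box': [141.5, 138.2, 339.2, 172.9], 'conf': 0.57}] [{'box': [196.1, 204.8, 178.3, 205.6], 'conf': 0.94}] [356.17291202 190.61976083 358.70198329]
[[221.3268275  251.18406332]
 [400.6111986  245.98636298]]
```

View pics/w2.png

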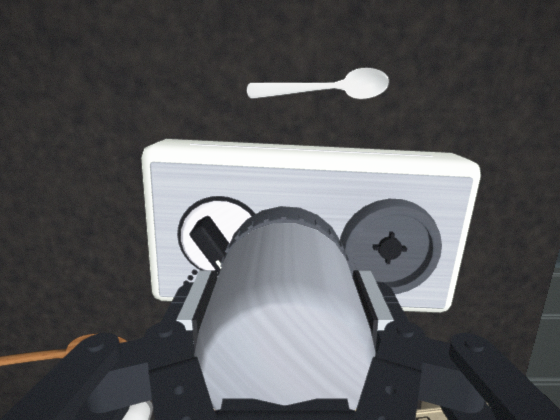

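The collar outline spans cols 339–441 and rows 197–295, with the dog at (389,248). The dial is at about (215,235), partly hidden by the held cup.

```bash
python3 - <<'E'
import cv2,numpy as np
from h import *
from scipy.optimize import least_squares
p=dict(np.load('w2.npz'))
im=cv2.imread('pics/w2.png');g=cv2.cvtColor(im,cv2.COLOR_BGR2GRAY)
m=(g<115).astype(np.uint8);k=np.zeros_like(m);k[185:305,341:455]=1
m=cv2.morphologyEx(m*k,cv2.MORPH_OPEN,np.ones((5,5),np.uint8))
n,l,st,c=cv2.connectedComponentsWithStats(m);i=1+st[1:,4].argmax();print(st[i])
cc=max(cv2.findContours((l==i).astype(np.uint8),0,1)[0],key=cv2.contourArea)[:,0].astype(float)
ok=(cc[:,0]>345)&(cc[:,1]<300)&~((cc[:,0]<385)&(cc[:,1]>270))
cc=cc[ok]
t=np.linspace(0,2*np.pi,180)
for z in(81,83,85):
  def f(v):
    P=np.vstack([np.c_[v[0]+43*np.cos(t),v[1]+43*np.sin(t),0*t+zz] for zz in(70,z)])
    h=cv2.convexHull(proj(p,P).astype(np.float32))
    return np.array([cv2.pointPolygonTest(h,tuple(map(float,q)),True) for q in cc])
  s=least_squares(f,[482,287],loss='soft_l1',diff_step=1e-3);print(z,s.x,np.std(s.fun),np.mean(s.fun),len(cc))
for z in (70,77):print('dog',onz(p,(389,248),z))
E
```

```text
[ 341  199  100  106 7497]
81 [487.62008916 278.79152115] 4.570875351180687 2.2465738119995127 213
83 [487.24039502 277.92299869] 4.791754358113954 2.6685124795376853 213
85 [486.79520681 277.04216699] 5.030430412470854 3.0967287837478294 213
dog [489.86550669 281.61274909  70.        ]
dog [486.62393505 279.40649159  77.        ]
```

```bash
python3 - <<'E'
import cv2,numpy as np
from h import *
from scipy.optimize import least_squares
p=dict(np.load('w2.npz'))
g=cv2.GaussianBlur(cv2.cvtColor(cv2.imread('pics/w2.png'),cv2.COLOR_BGR2GRAY),(3,3),0).astype(float)
t=np.linspace(0,2*np.pi,180)
pts=[]
c0=np.array([390,246.])
for a in np.radians(np.arange(-150,61,3)):
    rr=np.arange(40,66,.25);q=c0+np.c_[rr*np.cos(a),rr*np.sin(a)]
    v=cv2.remap(g.astype(np.float32),q[:,:1].astype(np.float32),q[:,1:].astype(np.float32),1)[:,0]
    d=v[4:]-v[:-4];i=d.argmax();pts.append((*q[i+2],np.degrees(a),rr[i+2],d[i]))
pts=np.array(pts);print(pts[::5].round(1))
keep=pts[:,4]>20;cc=pts[keep]
for z in(81,83,85):
  def f(v):
    P=np.vstack([np.c_[v[0]+43*np.cos(t),v[1]+43*np.sin(t),0*t+zz] for zz in(70,z)])
    h=cv2.convexHull(proj(p,P).astype(np.float32))
    return np.array([cv2.pointPolygonTest(h,tuple(map(float,q[:2])),True) for q in cc])
  s=least_squares(f,[486,281],loss='soft_l1',diff_step=1e-3);print(z,s.x,np.std(s.fun),np.mean(s.fun),len(cc))
E
```

```text
[[ 347.6  221.5 -150.    49.    53.9]
 [ 356.2  212.2 -135.    47.8   52.7]
 [ 366.1  204.6 -120.    47.8   51.4]
 [ 377.8  200.4 -105.    47.2   49.1]
 [ 390.   198.5  -90.    47.5   45. ]
 [ 402.5  199.4  -75.    48.2   44.2]
 [ 414.6  203.3  -60.    49.2   43.7]
 [ 425.4  210.6  -45.    50.    47. ]
 [ 434.4  220.4  -30.    51.2   40.3]
 [ 439.5  232.7  -15.    51.2   41.3]
 [ 441.5  246.     0.    51.5   47. ]
 [ 438.5  259.    15.    50.2   39. ]
 [ 432.9  270.8   30.    49.5   41.7]
 [ 424.3  280.3   45.    48.5   43.7]
 [ 414.   287.6   60.    48.    47.8]]
81 [487.49222953 279.42776723] 0.5153920760358951 0.20771354537568434 71
83 [487.28074581 278.62189455] 0.850113820303967 0.45596099818785496 71
85 [487.06653842 277.8419481 ] 1.2311475850718225 0.7073855748229725 71
```

Emit:
{"name": "servo_tool", "arguments": {"deltas": [{"x": 3,"y": 6,"z": 0,"rx": 0,"ry": 0,"rz": 0,"gripper": -0.2},{"x": 12,"y": 22,"z": 0,"rx": 0,"ry": 0,"rz": 0,"gripper": -0.2},{"x": 24,"y": 44,"z": 0,"rx": 0,"ry": 0,"rz": 0,"gripper": -0.2},{"x": 35,"y": 66,"z": 0,"rx": 0,"ry": 0,"rz": 0,"gripper": -0.2},{"x": 44,"y": 82,"z": -10,"rx": 0,"ry": 0,"rz": 0,"gripper": -0.2},{"x": 47,"y": 88.5,"z": -30,"rx": 0,"ry": 0,"rz": 0,"gripper": -0.2},{"x": 47,"y": 88.5,"z": -55,"rx": 0,"ry": 0,"rz": 0,"gripper": -0.2},{"x": 47,"y": 88.5,"z": -75,"rx": 0,"ry": 0,"rz": 0,"gripper": -0.2},{"x": 47,"y": 88.5,"z": -90,"rx": 0,"ry": 0,"rz": 0,"gripper": -0.2},{"x": 47,"y": 88.5,"z": -95,"rx": 0,"ry": 0,"rz": 0,"gripper": -0.2}]}}

```text
clock: 8.85
eef_pos: [487.8, 279.2, 119.4]
tcp_rot: [-3.141, -0.002, 3.141]
contact_force: [1.3, -0.3, -2.3]
opening: 0.677
grasp_force: 43.8
```

```bash
python3 - <<'E'
from rig import r
import cv2,numpy as np
s=r.sense();print(s['clock'],s['eef_pos'],s['contact_force'])
a=r.grab_frame('side')[200:340,150:300];b=r.grab_frame('wrist');cv2.imwrite('pics/w3full.png',b)
c=r.grab_frame('scene')[190:320,140:290]
f=lambda i:cv2.resize(i,(400,300),interpolation=2)
cv2.imwrite('pics/w3.png',np.vstack([np.hstack([f(a),f(c)]),np.hstack([f(b),f(b[150:360,180:460])])]))
E
```

```text
8.85 [487.78616912 279.20397642 119.40728048] [ 1.33266647 -0.31670652 -2.27861106]
```

View pics/w3.png

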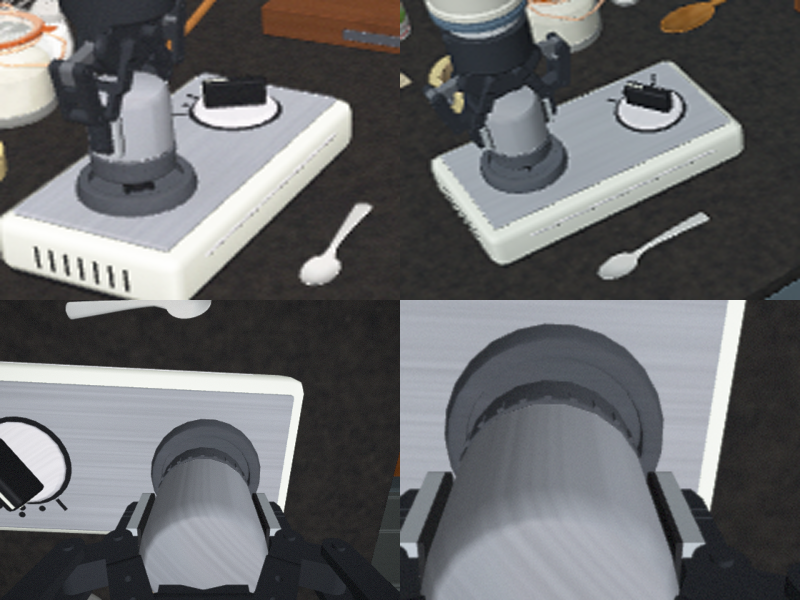

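The cup hangs just above the collar and is centred sideways (collar centre col ≈288, cup the same). I'll check x with an arc fit.

```bash
python3 - <<'E'
import cv2,numpy as np
from rig import r
from h import *
from scipy.optimize import least_squares
p=r.camera_params('wrist')
g=cv2.GaussianBlur(cv2.cvtColor(cv2.imread('pics/w3full.png'),cv2.COLOR_BGR2GRAY),(3,3),0).astype(float)
t=np.linspace(0,2*np.pi,180);c0=np.array([288,240.]);cc=[]
for a in np.radians(np.arange(-175,-4,3)):
    rr=np.arange(60,95,.25);q=c0+np.c_[rr*np.cos(a),rr*np.sin(a)]
    v=cv2.remap(g.astype(np.float32),q[:,:1].astype(np.float32),q[:,1:].astype(np.float32),1)[:,0]
    d=v[4:]-v[:-4];i=d.argmax()
    if d[i]>20:cc.append(q[i+2])
for z in(79,81,83):
  def f(v):
    P=np.vstack([np.c_[v[0]+43*np.cos(t),v[1]+43*np.sin(t),0*t+zz] for zz in(70,z)])
    h=cv2.convexHull(proj(p,P).astype(np.float32))
    return np.array([cv2.pointPolygonTest(h,tuple(map(float,q[:2])),True) for q in cc])
  s=least_squares(f,[486,281],loss='soft_l1',diff_step=1e-3);print(z,s.x,np.std(s.fun),np.mean(s.fun),len(cc))
print(proj(p,[[487.5,279.5,70]]))
E
```

```text
79 [488.48746569 280.34728163] 0.306760226188861 0.020466188526637744 57
81 [488.50353033 280.35266883] 0.40752107485606814 0.06402983302366151 57
83 [488.51576196 280.35681442] 0.52238157683763 0.1064090332441411 57
[[285.93932134 237.44205597]]
```

Emit:
{"name": "servo_tool", "arguments": {"deltas": [{"x": 0.7,"y": 0.8,"z": -2,"rx": 0,"ry": 0,"rz": 0,"gripper": -0.2},{"x": 0.7,"y": 0.8,"z": -5,"rx": 0,"ry": 0,"rz": 0,"gripper": -0.2},{"x": 0.7,"y": 0.8,"z": -8,"rx": 0,"ry": 0,"rz": 0,"gripper": -0.2},{"x": 0.7,"y": 0.8,"z": -11,"rx": 0,"ry": 0,"rz": 0,"gripper": -0.2},{"x": 0.7,"y": 0.8,"z": -13,"rx": 0,"ry": 0,"rz": 0,"gripper": -0.2},{"x": 0.7,"y": 0.8,"z": -15,"rx": 0,"ry": 0,"rz": 0,"gripper": -0.2},{"x": 0.7,"y": 0.8,"z": -15,"rx": 0,"ry": 0,"rz": 0,"gripper": -0.2}]}}

```text
clock: 9.7
eef_pos: [488.5, 279.5, 106.0]
tcp_rot: [-3.141, -0.0, 3.141]
contact_force: [-0.4, 0.3, -1.7]
opening: 0.677
grasp_force: 43.8
```

Emit:
{"name": "servo_tool", "arguments": {"deltas": [{"x": 0,"y": 0,"z": -1,"rx": 0,"ry": 0,"rz": 0,"gripper": -0.2},{"x": 0,"y": 0,"z": -2,"rx": 0,"ry": 0,"rz": 0,"gripper": -0.2},{"x": 0,"y": 0,"z": -3,"rx": 0,"ry": 0,"rz": 0,"gripper": -0.2},{"x": 0,"y": 0,"z": -4,"rx": 0,"ry": 0,"rz": 0,"gripper": -0.2},{"x": 0,"y": 0,"z": -4,"rx": 0,"ry": 0,"rz": 0,"gripper": -0.2}]}}

```text
clock: 10.2
eef_pos: [488.6, 279.5, 102.1]
tcp_rot: [-3.141, -0.0, 3.141]
contact_force: [-0.4, -0.1, -2.7]
opening: 0.675
grasp_force: 43.8
```

Underside is now about z=76, inside the rim with no contact. Continuing slowly.

Emit:
{"name": "servo_tool", "arguments": {"deltas": [{"x": 0,"y": 0,"z": -1,"rx": 0,"ry": 0,"rz": 0,"gripper": -0.2},{"x": 0,"y": 0,"z": -2,"rx": 0,"ry": 0,"rz": 0,"gripper": -0.2},{"x": 0,"y": 0,"z": -3,"rx": 0,"ry": 0,"rz": 0,"gripper": -0.2},{"x": 0,"y": 0,"z": -4,"rx": 0,"ry": 0,"rz": 0,"gripper": -0.2},{"x": 0,"y": 0,"z": -4,"rx": 0,"ry": 0,"rz": 0,"gripper": -0.2}]}}

```text
clock: 10.7
eef_pos: [488.9, 279.7, 100.2]
tcp_rot: [3.141, 0.001, 3.141]
contact_force: [-5.4, -3.5, 19.2]
opening: 0.675
grasp_force: 45.9
```

Emit:
{"name": "servo_tool", "arguments": {"deltas": [{"x": 0,"y": 0,"z": -0.7,"rx": 0,"ry": 0,"rz": 0,"gripper": -0.2},{"x": 0,"y": 0,"z": -1.5,"rx": 0,"ry": 0,"rz": 0,"gripper": -0.2},{"x": 0,"y": 0,"z": -1.5,"rx": 0,"ry": 0,"rz": 0,"gripper": -0.2}]}}

```text
clock: 11.0
eef_pos: [489.0, 279.8, 100.1]
tcp_rot: [3.141, 0.001, 3.141]
contact_force: [-11.4, -5.1, 34.8]
opening: 0.682
grasp_force: 47.2
```

```bash
cat > fitz.py <<'E'
import cv2,numpy as np
from rig import r
from h import *
from scipy.optimize import least_squares
p2=dict(np.load('w2.npz'));t=np.linspace(0,2*np.pi,180)
s=r.sense();p=r.camera_params('wrist');im=r.grab_frame('wrist');cv2.imwrite('pics/w4.png',im)
print(s['clock'],s['eef_pos'],s['contact_force'])
# camera pose at w3: same orientation, shifted by TCP difference
p3=dict(p);p3['eye']=np.array(p['eye'])+np.array([487.786,279.204,119.407])-s['eef_pos']
def edges(fn,c0,angs,r0,r1):
    g=cv2.GaussianBlur(cv2.cvtColor(cv2.imread(fn),cv2.COLOR_BGR2GRAY),(3,3),0).astype(np.float32);o=[]
    for a in np.radians(angs):
        rr=np.arange(r0,r1,.25);q=(np.array(c0)+np.c_[rr*np.cos(a),rr*np.sin(a)]).astype(np.float32)
        v=cv2.remap(g,q[:,:1],q[:,1:],1)[:,0];d=v[4:]-v[:-4];i=d.argmax()
        if d[i]>20:o.append(q[i+2])
    return np.array(o)
E2=edges('pics/w2.png',(390,246),np.arange(-150,61,3),40,66);E3=edges('pics/w3full.png',(288,240),np.arange(-175,-4,3),60,95)
def res(P,E,v,b):
    X=np.vstack([np.c_[v[0]+43*np.cos(t),v[1]+43*np.sin(t),0*t+z] for z in(b,v[2])])
    h=cv2.convexHull(proj(P,X).astype(np.float32));return np.array([cv2.pointPolygonTest(h,tuple(map(float,q)),True) for q in E])
for b in(68,70,72):
    f=lambda v:np.r_[res(p2,E2,v,b),res(p3,E3,v,b)]
    S=least_squares(f,[488,280,82],loss='soft_l1',diff_step=1e-3);print(b,S.x,S.cost,np.std(f(S.x)))
E
python3 fitz.py
```

```text
11.0 [489.02318154 279.76657566 100.0547877 ] [-11.40828802  -5.1201156   34.82119639]
68 [487.9439789  280.30246372  78.74439384] 11.599394774742848 0.4493443836385462
70 [487.56102415 280.20693968  79.03688143] 10.431152556551162 0.43093851021884766
72 [487.16917054 280.08492259  79.37856686] 16.311295547279204 0.549879532975268
```

Rim fits at z≈79, so the floor is near 66, but the cup stopped with its underside at about 73 and a sideways push of (−11,−5). It is probably wedged off-centre in +x. I'll back off, shift towards −x/−y and retry.

Emit:
{"name": "servo_tool", "arguments": {"deltas": [{"x": 0,"y": 0,"z": 3,"rx": 0,"ry": 0,"rz": 0,"gripper": -0.2},{"x": 0,"y": 0,"z": 5,"rx": 0,"ry": 0,"rz": 0,"gripper": -0.2},{"x": -1,"y": -0.3,"z": 5,"rx": 0,"ry": 0,"rz": 0,"gripper": -0.2},{"x": -1.5,"y": -0.5,"z": 5,"rx": 0,"ry": 0,"rz": 0,"gripper": -0.2},{"x": -1.5,"y": -0.5,"z": 5,"rx": 0,"ry": 0,"rz": 0,"gripper": -0.2}]}}

```text
clock: 11.55
eef_pos: [486.9, 278.9, 101.3]
tcp_rot: [-3.141, -0.001, 3.141]
contact_force: [0.1, 0.7, -2.7]
opening: 0.678
grasp_force: 43.9
```

Emit:
{"name": "servo_tool", "arguments": {"deltas": [{"x": 0,"y": 0,"z": -1,"rx": 0,"ry": 0,"rz": 0,"gripper": -0.2},{"x": 0,"y": 0,"z": -2,"rx": 0,"ry": 0,"rz": 0,"gripper": -0.2},{"x": 0,"y": 0,"z": -3,"rx": 0,"ry": 0,"rz": 0,"gripper": -0.2},{"x": 0,"y": 0,"z": -4,"rx": 0,"ry": 0,"rz": 0,"gripper": -0.2},{"x": 0,"y": 0,"z": -4,"rx": 0,"ry": 0,"rz": 0,"gripper": -0.2}]}}

```text
clock: 12.05
eef_pos: [487.4, 279.2, 100.1]
tcp_rot: [3.142, 0.0, 3.141]
contact_force: [-7.5, -4.5, 26.3]
opening: 0.681
grasp_force: 46.5
```

```bash
python3 - <<'E'
from rig import r
import cv2,numpy as np
from h import *
s=r.sense();print(s['eef_pos'])
w,a,b=r.camera_params('wrist'),r.camera_params('side'),r.camera_params('scene')
x,y,zu=487.5,279.8,s['eef_pos'][2]-27.3
for n,c in(('side',a),('scene',b),('wrist',w)):
    d=np.array(c['eye'])[:2]-[x,y];d/=np.linalg.norm(d)
    pt=lambda R,z:[x+d[0]*R,y+d[1]*R,z]
    print(n,'rimouter z79,83,86',proj(c,[pt(43,z) for z in(79,83,86)])[:,1].round(1),'deckbase70',proj(c,[pt(43,70)])[:,1].round(1),'seam',proj(c,[pt(30,zu+25)])[0].round(1),'inner rim 79,86',proj(c,[pt(32.5,z) for z in(79,83,86)])[:,1].round(1))
A=r.grab_frame('side')[240:320,160:240];B=r.grab_frame('scene')[220:300,145:225];W=r.grab_frame('wrist')[150:310,180:400]
f=lambda i,k:cv2.resize(i,(400,k),interpolation=cv2.INTER_CUBIC)
cv2.imwrite('pics/w5.png',np.hstack([np.vstack([f(A,300),f(B,300)]),f(W,600)]))
E
```

```text
[487.35179477 279.17803478 100.11422973]
side rimouter z79,83,86 [296.1 294.3 292.9] deckbase70 [300.1] seam [201.4 283.4] inner rim 79,86 [292.7 290.9 289.5]
scene rimouter z79,83,86 [271.  270.  269.2] deckbase70 [273.2] seam [186.7 262.5] inner rim 79,86 [267.9 266.9 266.2]
wrist rimouter z79,83,86 [180.2 182.3 184. ] deckbase70 [175.6] seam [286.5 220.7] inner rim 79,86 [201.7 204.3 206.4]
```

View pics/w5.png

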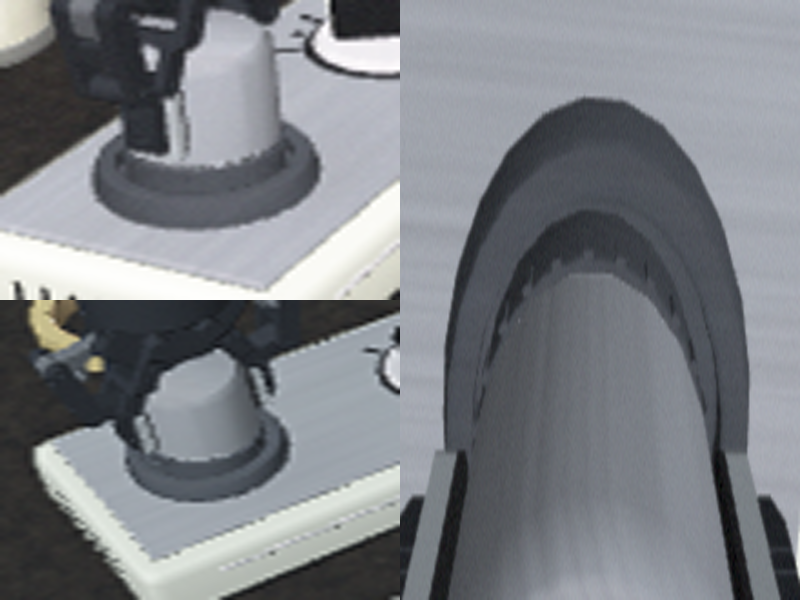

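Using this close view, the collar's outer and inner rim edges (rows 186.5 and 205.5) put the rim at z≈85 and the floor at ≈72. The cup's underside is at 72.8, so it is home. I'll ease the load, then release.

Emit:
{"name": "servo_tool", "arguments": {"deltas": [{"x": 0,"y": 0,"z": 0.8,"rx": 0,"ry": 0,"rz": 0,"gripper": -0.2},{"x": 0,"y": 0,"z": 1.8,"rx": 0,"ry": 0,"rz": 0,"gripper": -0.2},{"x": 0,"y": 0,"z": 1.8,"rx": 0,"ry": 0,"rz": 0,"gripper": 0.4},{"x": 0,"y": 0,"z": 1.8,"rx": 0,"ry": 0,"rz": 0,"gripper": 0.6},{"x": 0,"y": 0,"z": 1.8,"rx": 0,"ry": 0,"rz": 0,"gripper": 1},{"x": 0,"y": 0,"z": 1.8,"rx": 0,"ry": 0,"rz": 0,"gripper": 1},{"x": 0,"y": 0,"z": 1.8,"rx": 0,"ry": 0,"rz": 0,"gripper": 1},{"x": 0,"y": 0,"z": 1.8,"rx": 0,"ry": 0,"rz": 0,"gripper": 1}]}}

```text
clock: 13.0
eef_pos: [487.2, 279.1, 99.5]
tcp_rot: [-3.142, -0.0, 3.141]
contact_force: [-0.3, 0.5, 0.3]
opening: 1.003
grasp_force: 0.0
```

Emit:
{"name": "servo_tool", "arguments": {"deltas": [{"x": 0,"y": 0,"z": 5,"rx": 0,"ry": 0,"rz": 0,"gripper": 1},{"x": 0,"y": 0,"z": 15,"rx": 0,"ry": 0,"rz": 0,"gripper": 1},{"x": 0,"y": 0,"z": 35,"rx": 0,"ry": 0,"rz": 0,"gripper": 1},{"x": 0,"y": 0,"z": 60,"rx": 0,"ry": 0,"rz": 0,"gripper": 1},{"x": 0,"y": 0,"z": 85,"rx": 0,"ry": 0,"rz": 0,"gripper": 1},{"x": -5,"y": -15,"z": 105,"rx": 0,"ry": 0,"rz": 0,"gripper": 1},{"x": -20,"y": -45,"z": 110,"rx": 0,"ry": 0,"rz": 0,"gripper": 1},{"x": -35,"y": -85,"z": 110,"rx": 0,"ry": 0,"rz": 0,"gripper": 1},{"x": -40,"y": -120,"z": 110,"rx": 0,"ry": 0,"rz": 0,"gripper": 1},{"x": -40,"y": -130,"z": 110,"rx": 0,"ry": 0,"rz": 0,"gripper": 1}]}}

```text
clock: 14.0
eef_pos: [446.1, 146.7, 210.5]
tcp_rot: [-3.141, 0.0, 3.14]
contact_force: [0.1, -0.7, -0.3]
opening: 0.999
grasp_force: 0.0
```

```bash
python3 - <<'E'
from rig import r
import cv2,numpy as np
from h import *
s=r.sense();print(s['clock'],s['eef_pos'],s['tcp_rot'],np.round(s['qpos'],2))
p=r.camera_params('wrist');im=r.grab_frame('wrist');cv2.imwrite('pics/w6.png',im);np.savez('w6.npz',**p)
print(r.recognise('dial_grip','wrist'),r.recognise('cup_center','wrist'))
t=np.linspace(0,2*np.pi,72)
prof=[(72,27.5),(75,30),(96,30),(98,29.5),(146,29.5),(151,28.5),(155,25)]
P=np.vstack([np.c_[487.5+q*np.cos(t),279.8+q*np.sin(t),0*t+z] for z,q in prof]);u=proj(p,P)
print('cup box pred',u.min(0),u.max(0)-u.min(0), proj(p,[[482,136,77],[482,136,106]]))
o=im.copy();cv2.imwrite('pics/w6v.png',cv2.resize(o,(800,600),interpolation=2))
E
```

```text
14.0 [446.09142432 146.71571402 210.48281836] [-3.14106517e+00  3.39986419e-04  3.13957753e+00] [ 0.31  0.13  1.98 -0.    1.03 -1.25]
[{'box': [234.4, 197.2, 76.5, 81.8], 'conf': 0.87}] []
cup box pred [408.46478685 210.40408934] [131.29261651 120.43599401] [[272.63189205 239.27663635]
 [271.37761498 254.72635198]]
```

View pics/w6v.png

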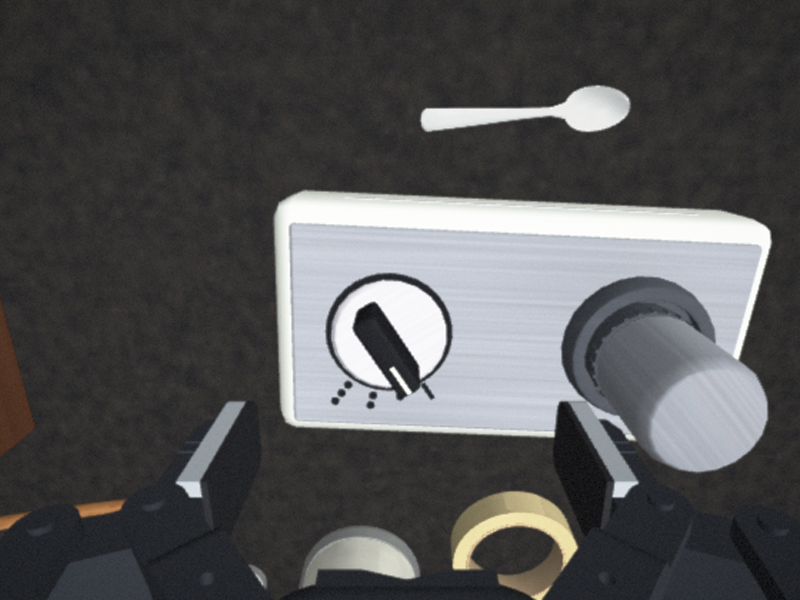

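```bash
python3 - <<'E'
import cv2,numpy as np
from h import *
p=dict(np.load('w6.npz'));k=1/1.42857
q=lambda u,v,z:onz(p,(u*k,v*k),z)[:2]
im=cv2.cvtColor(cv2.imread('pics/w6.png'),cv2.COLOR_BGR2GRAY)
# white disc hull -> centre
m=(im>195).astype(np.uint8);m[:192]=0;m[275:]=0;m[:,:228]=0;m[:,318:]=0
ys,xs=np.nonzero(m);h=cv2.convexHull(np.c_[xs,ys].astype(np.int32));e=cv2.fitEllipse(h);print('disc',e)
for z in(75,77):print(z,onz(p,e[0],z)[:2], e[1][0]*(p['eye'][2]-z)/p['mtx'][0,0])
c=q(e[0][0]/k,e[0][1]/k,77)
print('ring',q(389.5,332,70))
A=lambda P:np.arctan2(P[1]-c[1],P[0]-c[0])
print('tick',A(q(428,391,70)),'ptr end',A(q(407,392,106)),'ptr in',A(q(391,370,106)),'dots3',A(q(342,392,70)),A(q(371,398,70)))
a,b=q(391,370,106),q(407,392,106);print('line dir',np.arctan2(*(b-a)[::-1]),a,b)
a,b=q(366,307,106),q(410,387,106);print('bar top',a,b,np.linalg.norm(b-a),np.arctan2(*(b-a)[::-1]),(a+b)/2)
d=(im<45).astype(np.uint8);d[:195]=0;d[285:]=0;d[:,:240]=0;d[:,:]*=1;d[:,310:]=0
d=cv2.morphologyEx(d,cv2.MORPH_OPEN,np.ones((5,5),np.uint8));ys,xs=np.nonzero(d);print(cv2.minAreaRect(np.c_[xs,ys].astype(np.int32)))
E
```

```text
Traceback (most recent call last):
cv2.error: OpenCV(4.12.0) /io/opencv/modules/imgproc/src/shapedescr.cpp:361: error: (-201:Incorrect size of input array) There should be at least 5 points to fit the ellipse in function 'fitEllipseNoDirect'
```

```bash
python3 - <<'E'
import cv2,numpy as np
from h import *
p=dict(np.load('w6.npz'));k=1/1.42857
q=lambda u,v,z:onz(p,(u*k,v*k),z)[:2]
im=cv2.cvtColor(cv2.imread('pics/w6.png'),cv2.COLOR_BGR2GRAY)
print('disc grey',im[225:240:5,285:305:5],'deck',im[200,290])
for z in(70,73,77):print('ring',z,q(389.5,331.5,z),q(326,331,z)[1]-q(453,331,z)[1],'white',q(331,331,z)[1]-q(448,331,z)[1])
for c in (q(389.5,331.5,73),np.array([481,135])):
    A=lambda P:round(np.arctan2(P[1]-c[1],P[0]-c[0]),3)
    print(c,'tick',A(q(428,391,70)),'ptr end',A(q(407,392,106)),'ptr in',A(q(391,370,106)),'dots3',A(q(342,392,70)),'dots2',A(q(371,398,70)))
a,b=q(391,370,106),q(407,392,106);print('line dir',np.arctan2(*(b-a)[::-1]),a,b)
a,b=q(366,307,106),q(410,387,106);print('bar top',a,b,np.linalg.norm(b-a),np.arctan2(*(b-a)[::-1]),(a+b)/2)
E
```

```text
disc grey [[248 249 246 247]
 [248 248 245 248]
 [247 247 247 247]] deck 182
ring 70 [478.42627698 135.83048789] -74.9305704307931 white -69.03052517207195
ring 73 [477.18944547 135.94274128] -74.13633836000892 white -68.29883106325194
ring 77 [475.54033678 136.09241246] -73.07736226562999 white -67.32323891815855
[477.18944547 135.94274128] tick 0.515 ptr end 0.444 ptr in 0.208 dots3 -0.624 dots2 -0.259
[481 135] tick 0.577 ptr end 0.563 ptr in 0.535 dots3 -0.655 dots2 -0.26
line dir 0.572809569529989 [485.56460834 137.70814587] [498.66302251 146.15583145]
bar top [450.17128225 125.42788792] [495.65286569 147.76417958] 50.67034987672376 0.4565073598073461 [472.91207397 136.59603375]
```

```bash
python3 - <<'E'
import cv2,numpy as np
from h import *
from scipy.optimize import least_squares
p=dict(np.load('w6.npz'))
g=cv2.cvtColor(cv2.imread('pics/w6.png'),cv2.COLOR_BGR2GRAY)
m=np.zeros_like(g);m[188:276,226:320]=(g[188:276,226:320]>215)
n,l,st,c=cv2.connectedComponentsWithStats(m);print(st[1:][st[1:,4]>30])
# radial edges: white -> black going outward
gf=cv2.GaussianBlur(g,(3,3),0).astype(np.float32);t=np.linspace(0,2*np.pi,180);E=[]
for a in np.radians(np.arange(-200,70,4)):
    rr=np.arange(30,50,.25);q=(np.array([272.5,232])+np.c_[rr*np.cos(a),rr*np.sin(a)]).astype(np.float32)
    v=cv2.remap(gf,q[:,:1],q[:,1:],1)[:,0];d=v[:-4]-v[4:];i=d.argmax()
    if d[i]>60:E.append(q[i+2])
for z in(75,77,79):
  def f(v):
    h=proj(p,np.c_[v[0]+v[2]*np.cos(t),v[1]+v[2]*np.sin(t),0*t+z]).astype(np.float32)
    return np.array([cv2.pointPolygonTest(h,tuple(map(float,e)),True) for e in E])
  S=least_squares(f,[478,136,34],loss='soft_l1',diff_step=1e-3);print(z,S.x,np.std(f(S.x)),len(E))
# dark bar
d=((g<50)*1).astype(np.uint8);k=np.zeros_like(d);cv2.circle(k,(272,234),38,1,-1);cv2.rectangle(k,(275,255),(296,280),1,-1);d*=k
d=cv2.morphologyEx(d,cv2.MORPH_OPEN,np.ones((3,3),np.uint8));n,l,st,c=cv2.connectedComponentsWithStats(d);i=1+st[1:,4].argmax();print(st[i])
for y in range(208,282,6):
    x=np.nonzero(l[y]==i)[0];print(y,x.min() if len(x) else 0,x.max() if len(x) else 0,g[y,250:300:3])
E
```

```text
[[ 234  197   78   74 2980]
 [ 273  257   15   19   56]]
75 [478.63926283 135.3223007   33.61509302] 0.23255894860555273 48
77 [477.79860927 135.4020055   33.37352066] 0.23255806823311076 48
79 [476.95761883 135.48181197  33.13166538] 0.23255862815681885 48
[ 248  213   45   66 1296]
208 0 0 [249 248 247 246 249 245 248 250 248 246 248 248 249 248 248 249 248]
214 256 263 [248 241  45  22  34 174 246 248 249 249 248 247 247 248 249 248 246]
220 250 268 [ 33  16  26  26  31  28  46 247 248 247 248 249 247 248 248 248 249]
226 249 272 [ 27  38  39  44  46  36  31  34 239 247 249 248 248 249 247 247 248]
232 249 276 [ 39  37  41  40  44  44  35  29  33 112 248 246 247 248 245 247 249]
238 253 280 [245  39  35  38  43  42  42  45  37  31  40 247 248 248 246 247 249]
244 257 284 [249 246  86  37  42  40  41  41  48  38  27  31 239 249 250 249 247]
250 261 288 [247 248 248 239  33  42  40  38  38  46  42  36  32 107 246 248 246]
256 266 291 [248 249 249 247 247  53  41  43  76  48  42  40  31  27  64 247 249]
262 270 292 [245 249 249 249 249 249 178  40  60 252  94  41  46  34  44 243 152]
268 274 292 [190  64  94 196 238 245 249 247  37  44 248 203  44  43  37 103 178]
274 278 282 [205 203 204 143 110 203 198 194 198  78  43 109 252  84 200 203  76]
280 0 0 [203 200 200 156 193 198 202 202 200 195 138 200 201 201 201 201 204]
```

Emit:
{"name": "servo_tool", "arguments": {"deltas": [{"x": 5,"y": -2,"z": -5,"rx": 0,"ry": 0,"rz": 0.08,"gripper": 1},{"x": 14,"y": -5,"z": -20,"rx": 0,"ry": 0,"rz": 0.2,"gripper": 1},{"x": 23,"y": -8,"z": -40,"rx": 0,"ry": 0,"rz": 0.32,"gripper": 1},{"x": 30,"y": -10,"z": -60,"rx": 0,"ry": 0,"rz": 0.44,"gripper": 1},{"x": 32,"y": -11.3,"z": -75,"rx": 0,"ry": 0,"rz": 0.53,"gripper": 1},{"x": 32,"y": -11.3,"z": -90,"rx": 0,"ry": 0,"rz": 0.557,"gripper": 1},{"x": 32,"y": -11.3,"z": -105,"rx": 0,"ry": 0,"rz": 0.557,"gripper": 1},{"x": 32,"y": -11.3,"z": -118,"rx": 0,"ry": 0,"rz": 0.557,"gripper": 1},{"x": 32,"y": -11.3,"z": -127,"rx": 0,"ry": 0,"rz": 0.557,"gripper": 1},{"x": 32,"y": -11.3,"z": -130,"rx": 0,"ry": 0,"rz": 0.557,"gripper": 1}]}}

```text
clock: 15.15
eef_pos: [478.9, 138.3, 78.7]
tcp_rot: [3.141, -0.001, -2.585]
contact_force: [-0.7, -0.1, 0.2]
opening: 1.003
grasp_force: 0.0
```

Emit:
{"name": "servo_tool", "arguments": {"deltas": [{"x": 0,"y": 0,"z": 0,"rx": 0,"ry": 0,"rz": 0,"gripper": 0.4},{"x": 0,"y": 0,"z": 0,"rx": 0,"ry": 0,"rz": 0,"gripper": 0.1},{"x": 0,"y": 0,"z": 0,"rx": 0,"ry": 0,"rz": 0,"gripper": -0.2},{"x": 0,"y": 0,"z": 0,"rx": 0,"ry": 0,"rz": 0,"gripper": -0.3}], "newtons": 25}}

```text
clock: 15.55
eef_pos: [479.5, 137.9, 80.1]
tcp_rot: [-3.141, 0.001, -2.586]
contact_force: [-0.6, 0.4, -0.4]
opening: 0.353
grasp_force: 0.0
```

Emit:
{"name": "servo_tool", "arguments": {"deltas": [{"x": -0.8,"y": -2.3,"z": 0,"rx": 0,"ry": 0,"rz": 0,"gripper": -0.3},{"x": -0.8,"y": -2.3,"z": 0,"rx": 0,"ry": 0,"rz": 0,"gripper": -0.3},{"x": -0.8,"y": -2.3,"z": 0,"rx": 0,"ry": 0,"rz": 0,"gripper": -0.5},{"x": -0.8,"y": -2.3,"z": 0,"rx": 0,"ry": 0,"rz": 0,"gripper": -0.6},{"x": -0.8,"y": -2.3,"z": 0,"rx": 0,"ry": 0,"rz": 0,"gripper": -0.8},{"x": -0.8,"y": -2.3,"z": 0,"rx": 0,"ry": 0,"rz": 0,"gripper": -1},{"x": -0.8,"y": -2.3,"z": 0,"rx": 0,"ry": 0,"rz": 0,"gripper": -1},{"x": -0.8,"y": -2.3,"z": 0,"rx": 0,"ry": 0,"rz": 0,"gripper": -1}], "newtons": 35}}

```text
clock: 16.35
eef_pos: [478.8, 134.9, 79.8]
tcp_rot: [-3.14, 0.0, -2.585]
contact_force: [1.5, -5.3, 2.6]
opening: 0.153
grasp_force: 38.0
```

Emit:
{"name": "servo_tool", "arguments": {"deltas": [{"x": 0.2,"y": -0.4,"z": 0,"rx": 0,"ry": 0,"rz": -0.04,"gripper": -1},{"x": 0.2,"y": -0.4,"z": 0,"rx": 0,"ry": 0,"rz": -0.1,"gripper": -1},{"x": 0.2,"y": -0.4,"z": 0,"rx": 0,"ry": 0,"rz": -0.17,"gripper": -1},{"x": 0.2,"y": -0.4,"z": 0,"rx": 0,"ry": 0,"rz": -0.24,"gripper": -1},{"x": 0.2,"y": -0.4,"z": 0,"rx": 0,"ry": 0,"rz": -0.31,"gripper": -1},{"x": 0.2,"y": -0.4,"z": 0,"rx": 0,"ry": 0,"rz": -0.38,"gripper": -1},{"x": 0.2,"y": -0.4,"z": 0,"rx": 0,"ry": 0,"rz": -0.45,"gripper": -1},{"x": 0.2,"y": -0.4,"z": 0,"rx": 0,"ry": 0,"rz": -0.52,"gripper": -1},{"x": 0.2,"y": -0.4,"z": 0,"rx": 0,"ry": 0,"rz": -0.58,"gripper": -1},{"x": 0.2,"y": -0.4,"z": 0,"rx": 0,"ry": 0,"rz": -0.6,"gripper": -1}]}}

```text
clock: 17.35
eef_pos: [478.6, 136.0, 79.8]
tcp_rot: [3.14, 0.0, 3.095]
contact_force: [-2.0, 5.3, 2.6]
opening: 0.154
grasp_force: 38.0
```

```bash
python3 -c "
from rig import r
s=r.sense();print(s['clock'],s['eef_pos'],s['tcp_rot'],s['contact_force'],s['wrist_torque'],s['opening'])"
```

```text
17.35 [478.61892144 135.96038055  79.81656231] [3.14031375e+00 1.31881431e-04 3.09526303e+00] [-1.95382955  5.27072515  2.58402056] [1.02288437 0.30437991 0.07549348] 0.15438898926217248
```

Emit:
{"name": "servo_tool", "arguments": {"deltas": [{"x": 0,"y": 0.2,"z": 0,"rx": 0,"ry": 0,"rz": -0.05,"gripper": -1},{"x": 0,"y": 0.5,"z": 0,"rx": 0,"ry": 0,"rz": -0.12,"gripper": -1},{"x": 0,"y": 0.5,"z": 0,"rx": 0,"ry": 0,"rz": -0.19,"gripper": -1},{"x": 0,"y": 0.5,"z": 0,"rx": 0,"ry": 0,"rz": -0.26,"gripper": -1},{"x": 0,"y": 0.5,"z": 0,"rx": 0,"ry": 0,"rz": -0.33,"gripper": -1},{"x": 0,"y": 0.5,"z": 0,"rx": 0,"ry": 0,"rz": -0.4,"gripper": -1},{"x": 0,"y": 0.5,"z": 0,"rx": 0,"ry": 0,"rz": -0.47,"gripper": -1},{"x": 0,"y": 0.5,"z": 0,"rx": 0,"ry": 0,"rz": -0.53,"gripper": -1},{"x": 0,"y": 0.5,"z": 0,"rx": 0,"ry": 0,"rz": -0.57,"gripper": -1},{"x": 0,"y": 0.5,"z": 0,"rx": 0,"ry": 0,"rz": -0.59,"gripper": -1}]}}

```text
clock: 18.35
eef_pos: [479.1, 137.1, 79.8]
tcp_rot: [3.139, -0.0, 2.506]
contact_force: [-1.6, 9.3, -0.4]
opening: 0.162
grasp_force: 37.7
```

```bash
python3 -c "
from rig import r
s=r.sense();print(s['clock'],s['eef_pos'],s['tcp_rot'],s['contact_force'],s['wrist_torque'],s['opening'],s['qpos'])"
```

```text
18.35 [479.07490636 137.05160595  79.83502398] [ 3.13914595e+00 -4.26171055e-04  2.50566121e+00] [-1.56930923  9.34860456 -0.36249937] [1.63542023 0.05687972 0.13457562] 0.1617276420952838 [ 0.27435949  0.36699402  2.02523352  0.00270259  0.74769628 -0.66248504]
```

Emit:
{"name": "servo_tool", "arguments": {"deltas": [{"x": 0,"y": 0,"z": 0,"rx": 0,"ry": 0,"rz": -0.01,"gripper": -1},{"x": 0,"y": 0,"z": 0,"rx": 0,"ry": 0,"rz": -0.02,"gripper": -1},{"x": 0,"y": 0,"z": 0,"rx": 0,"ry": 0,"rz": -0.02,"gripper": -1},{"x": 0,"y": 0,"z": 0,"rx": 0,"ry": 0,"rz": -0.02,"gripper": -1}]}}

```text
clock: 18.75
eef_pos: [479.1, 137.1, 79.8]
tcp_rot: [3.139, -0.0, 2.487]
contact_force: [-1.1, 10.1, -0.5]
opening: 0.153
grasp_force: 37.7
```

```bash
python3 -c "
from rig import r
s=r.sense();print(s['clock'],s['eef_pos'],s['tcp_rot'],s['contact_force'],s['wrist_torque'],s['opening'])"
```

```text
18.75 [479.10368498 137.0835005   79.8379136 ] [ 3.13906900e+00 -4.07729720e-04  2.48728932e+00] [-1.05865763 10.05123886 -0.46223467] [1.64421041 0.09650566 0.11770552] 0.15308458862394378
```

Emit:
{"name": "servo_tool", "arguments": {"deltas": [{"x": 0.1,"y": 0.5,"z": 0,"rx": 0,"ry": 0,"rz": -0.01,"gripper": -1},{"x": 0.1,"y": 0.8,"z": 0,"rx": 0,"ry": 0,"rz": -0.02,"gripper": -1},{"x": 0.1,"y": 0.8,"z": 0,"rx": 0,"ry": 0,"rz": -0.02,"gripper": -1},{"x": 0.1,"y": 0.8,"z": 0,"rx": 0,"ry": 0,"rz": -0.02,"gripper": -1}]}}

```text
clock: 19.15
eef_pos: [479.1, 137.2, 79.8]
tcp_rot: [3.14, -0.0, 2.468]
contact_force: [-0.1, 6.3, 1.6]
opening: 0.154
grasp_force: 37.9
```

```bash
cat > st.py <<'E'
from rig import r
s=r.sense();print(s['clock'],s['eef_pos'],s['tcp_rot'],s['contact_force'],s['wrist_torque'],s['opening'])
E
python3 st.py
```

```text
19.15 [479.11103048 137.17307888  79.82929311] [ 3.14005902e+00 -1.34815531e-06  2.46753765e+00] [-0.08197428  6.34616295  1.58167262] [1.23536558 0.02563213 0.19012655] 0.15351878781248685
```

Emit:
{"name": "servo_tool", "arguments": {"deltas": [{"x": 0,"y": 0,"z": 0,"rx": 0,"ry": 0,"rz": -0.01,"gripper": -1},{"x": 0,"y": 0,"z": 0,"rx": 0,"ry": 0,"rz": -0.02,"gripper": -1},{"x": 0,"y": 0,"z": 0,"rx": 0,"ry": 0,"rz": -0.02,"gripper": -1},{"x": 0,"y": 0,"z": 0,"rx": 0,"ry": 0,"rz": -0.02,"gripper": -1}]}}

```text
clock: 19.55
eef_pos: [479.1, 137.2, 79.8]
tcp_rot: [3.14, 0.0, 2.448]
contact_force: [-0.7, 6.0, 1.2]
opening: 0.152
grasp_force: 38.2
```

```bash
python3 st.py
```

```text
19.55 [479.13725624 137.17190896  79.84021321] [3.14009375e+00 1.26140648e-04 2.44818891e+00] [-0.67236423  6.03410208  1.22554555] [ 1.19609327 -0.0239176   0.47115217] 0.15180932855480364
```

Emit:
{"name": "servo_tool", "arguments": {"deltas": [{"x": 0,"y": 0,"z": 0,"rx": 0,"ry": 0,"rz": 0.01,"gripper": -1},{"x": 0,"y": 0,"z": 0,"rx": 0,"ry": 0,"rz": 0.018,"gripper": -1},{"x": 0,"y": 0,"z": 0,"rx": 0,"ry": 0,"rz": 0.018,"gripper": -1},{"x": 0,"y": 0,"z": 0,"rx": 0,"ry": 0,"rz": 0.018,"gripper": -1}]}}

```text
clock: 19.95
eef_pos: [479.1, 137.2, 79.8]
tcp_rot: [3.14, -0.0, 2.466]
contact_force: [-0.5, 6.9, 1.3]
opening: 0.158
grasp_force: 37.9
```

```bash
python3 st.py; python3 - <<'E'
from rig import r
from h import *
uv=[];ps=[]
for c in('side','scene'):
    r.grab_frame(c);p=r.camera_params(c);R=r.recognise('cup_center',c)[:1];print(c,R,'pred',proj(p,[487.5,279.8,114.5]))
E
```

```text
19.95 [479.10037281 137.15921741  79.81932182] [ 3.14005980e+00 -3.00746461e-05  2.46552832e+00] [-0.51286079  6.89918569  1.31849088] [ 1.16209675 -0.01565827  0.17702802] 0.1583358324054114
side [{'box': [182.2, 241.7, 36.4, 49.8], 'conf': 0.56}] pred [[199.88697985 266.79191813]]
scene [{'box': [170.7, 229.0, 28.9, 38.5], 'conf': 0.68}] pred [[183.45913838 249.83566478]]
```

The cup is where it was set, and the dial is held at the end of its travel. Handing in.

```bash
python3 -c "
from rig import r
print(r.sign_off())"
```

```text
the job is handed in; nothing more can be done
None
```

I set the cup down home in the collar and let go of it, then turned the dial to the third position; I handed in at about 20 s with the gripper still holding it there. No verdict came back: cup seating is inferred from contact height and camera views, and the dial position from the torque rise at its end stop.

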